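Slide the oil bottle into its bay and shut the gate

ROBOT

A 6-joint arm with a two-finger parallel gripper is mounted at the origin on the work surface. World frame = base frame: x ahead of the robot, y to its left, z up, the work surface at z = 0. Lengths are in m, angles in rad, forces in N, time in s.
With the tool pointing down it reaches from about 0.35 to 0.775 m from the base axis. Payload 5.5 kg.
Tool frame: the origin (TCP) lies between the finger pads; the fingertips stand 22 mm ahead of it and the grasp point (between the pads) lies 3 mm ahead of it (arm.nose_length is the distance from the TCP to the fingertips, in m); z points along the fingers, y is the direction in which the jaws open and shut (so a half turn about z gives the same grasp; the last joint's range is limited). The gripper opens to 85 mm and grips with 20 to 120 N. Pads are 22 mm wide; open, the fingers measure 114 mm over their backs; the gripper's body (76 mm by 85 mm) begins 54 mm behind the grasp point. The pads swing forward as they close: fully open they stand 13 mm farther back than shut.
Start: joints at [1.105, 0.313, 0.046, 1.304, 0, 1.431], TCP at [0.184, 0.545, 0.253] pointing down, gripper open.
Joint ranges: [-2.76, 2.76], [-0.86, 1.69], [-1.03, 1.26], [-2.2, 2.34], [-1.47, 1.5], [-3.14, 3.14]. Speed limits (rad/s): [2.57, 2.57, 3.14, 3.14, 3.14, 3.14].

INTERFACE

Orientations are given as a rotation vector (axis times angle).
In Python, from plant import arm gives the robot as it stands. The module is installed in compiled form; this text tells all that it offers.
- The arm moves only by the tool apply_moves, never from a script. Its argument "steps" is text: rows parted by semicolons, each of 6 numbers parted by spaces: the shift along the tool's x, y, z normalised to -1 to 1, where 1 is 100 mm, then the turn, a rotation vector about the tool's x, y, z normalised to -1 to 1, where 1 is 1.5 rad. In form: tx ty tz rx ry rz; .... A call has 1 to 10 rows; each row is the pose to reach, as a shift and turn from the pose measured when the call began, along the tool's axes at that moment; what a row does not reach only later rows make up. A row lasts 1/8 s, in which the tool goes at most 62.5 mm and 10.7 degrees, less where a joint would pass 70% of its speed; a pose out of reach is approached as far as the arm can. A call with a number of a shift or a turn outside -1 to 1 is refused whole. A call with a gripper value outside its range is refused whole. "gripper" is the opening, from -1 (shut) to 1 (fully open), so that 0 is half open, set as the call begins (left out, the last holds). The fingers move at their own pace and stop on an object; "force" is the grip in N (left out, the last holds). Time passes only in rows, so rows that repeat a pose let the fingers close. It gives the time, the measured TCP pose, the force and the opening at its end, in the units of the state.
- arm.state(): the state, without advancing time (a new reading comes with each control period).
- arm.snapshot(name): name is "scene" or "top"; returns a dict with "image" (420x560x3 uint8, red, green, blue), "range_z" (420x560 float32, m along the optical axis (not along the pixel's ray), 0 where there is no reading), "mtx" (3x3 intrinsics, pixels), "dist" ([k1, k2, p1, p2, k3] as OpenCV has them; the pictures are not rectified), "extrinsics" (4x4, takes a point from camera to world coordinates). Camera axes: x right, y up, looking along -z (the intrinsics and any distortion apply to the point x, -y, -z); pixel columns grow to the right and rows downward; lengths in m; the calibration is good to about 2 mm. A picture is of the moment at which its call begins.
- arm.job_done(): hands the job in, once; it reports no verdict.
The state is a dict: "time_s": time; "joint_positions": joint angles; "dq": joint speeds; "effort": joint torques, N m; "eef_pos": TCP position; "ee_rot": TCP orientation; "force": force on the tool from outside, world axes, zero at the start; "torque": the same for the moment, N m; "grip_width": finger opening in m.
Only numpy, scipy, OpenCV 4.12 (cv2) and the standard library are available. Lean on these libraries where they do the work, as an engineer would, in place of code of your own. Each camera call takes 0.05 s, during which the arm holds its last target. There are 200 camera calls.

TASK

Put the tall green oil bottle away: push it low down on its body so that it slides upright over the counter into the small oak bay, and press it home firmly but gently against the sprung cork plate at the back. Then swing the brass gate fully shut in front of it and let go. Do not tip or lift the bottle, keep off its shoulder and neck, and leave everything else on the counter where it is.

Things in the scene. Friction and masses are not known exactly. Their poses are not given: they have to be found in the camera images.
- bottle: Tall green glass oil bottle, loose, standing; 0.4 to 0.7 kg, friction not known. This entry is its round lower part, diameter 60 mm, from the counter to 150 mm high (283 mm with neck and pourer). Origin: centre of the underside; z up. Pushed higher than about 40 mm it may tip.
- bottle_top: Shoulder, neck and steel pourer of the same bottle, one piece with it, from 150 mm above the counter up to 283 mm; not to be touched. Origin on the bottle's axis, 150 mm above its underside.
- bay: Fixed oak bay without floor. Origin on the counter midway between the rails; x points into the bay (roughly to the robot's left), y roughly towards the robot, z up. Rails 30 mm high, 12 thick, inner faces at y = +-42, from x = -10 to 88 mm; back 50 mm high at x = 88. Mouth open to -x. Gate hinge post, 10 mm thick, 56 high, at x = -20, y = -56 mm.
- bay_back (a point): Top of the inner face of the bay's back. Before it sits a sprung cork-faced plate, 64 mm wide, 3 to 45 mm high. How deep it is set differs each time and is not measured: its face lies at bay x = 52 to 70 mm. It yields some 8 N per mm (after 1.5 N), at most 8 mm. A firm press: 5 N or more, beyond what sliding the bottle takes, for 0.2 s; over 15 N is too hard.
- gate (a joint): Brass gate's hinge, vertical axis at x = -20, y = -56 mm of the bay. 0 = shut: the bar lies straight across the mouth, to the bay's +y, at its stop. Positive = swung outwards, rad; at angle a the bar points along (-sin a, cos a) in the bay's x, y. Starts open at 1.75 to 2.15, stays where left; turning takes about 0.04 N m.
- gate_tip (a point): Free end of the brass gate bar, middle of the outer side: 108 mm from the hinge axis, 34 mm above the counter. The bar is 8 mm thick (4 mm either side of the hinge axis line), 24 mm high, from 22 to 46 mm above the counter.
- salt: Bystander: glass shaker with perforated chrome cap and pale filling, 42 mm diameter, 87 mm tall, beside the bay. Origin: centre of the underside.
- pepper: Bystander: glass shaker with perforated chrome cap and dark filling, 42 mm diameter, 87 mm tall, on the other side of the bay. Origin: centre of the underside.
- spoon: Bystander: bamboo spoon, 260 mm long, lying on the counter at the robot's left. Origin: middle of the underside.
- mug: Bystander: blue ceramic mug, 80 mm diameter, 90 mm tall, at the left. Origin: centre of the underside.
- bowl: Bystander: terracotta bowl, 120 mm diameter, 55 mm tall, at the right. Origin: centre of the underside.
- sieve: Bystander: small aluminium sieve lying mouth up, 100 mm diameter, 35 mm tall, with a handle 112 mm long, at the right. Origin: centre of the underside of its bowl.

How it is judged:
By the outcome, as a careful person would: the job done as asked, in the order asked, and still so for the second after the job is handed in, with the robot touching nothing.
It also fails if it takes over 72 s, if anything falls off the work surface, if the arm or the gripper's body presses on something with over 40 N, if the wrist force passes 120 N, or if a joint passes its speed limit or range.

## Working session

There is one attempt and no reset: what is moved stays moved. The work goes in short steps, Python scripts to look and compute and a tool call to move; the robot and the scene stay as the last step left them, time stands still between calls to the robot, and variables do not carry over. Pictures are saved under pics/ and viewed, about 8 in all and at most 12, crops included, and the job is handed in when it is done.

Besides the shell and the picture viewer there is one more tool, called after "Emit:" as a command line: name --argument value ..., lists and objects as JSON in quotes. apply_moves: Moves the arm, as the interface text tells. Scaled input: -1 to 1 covers 100 mm each way for a shift and 1.5 rad each way for a turn. Its arguments: {"type":"object","properties":{"steps":{"type":"string"},"gripper":{"type":"number"},"force":{"type":"number"}},"required":["steps"]}

```bash
mkdir -p pics; cat > h.py <<'E'
import numpy as np, cv2
from plant import arm
def snap(n):
    return arm.snapshot(n)
def save(s,f,crop=None,k=1):
    im=s["image"][...,::-1]
    if crop: r0,r1,c0,c1=crop; im=im[r0:r1,c0:c1]
    cv2.imwrite("pics/"+f,cv2.resize(im,None,fx=k,fy=k))
def ray(s,uv):
    p=cv2.undistortPoints(np.array(uv,float).reshape(-1,1,2),s["mtx"],s["dist"]).reshape(-1,2)
    d=np.c_[p[:,0],-p[:,1],-np.ones(len(p))]; E=s["extrinsics"]
    return E[:3,3],d@E[:3,:3].T
def plane(s,uv,z):
    o,d=ray(s,uv); return o+d*((z-o[2])/d[:,2])[:,None]
def cloud(s):
    H,W=s["range_z"].shape; u,v=np.meshgrid(np.arange(W),np.arange(H))
    o,d=ray(s,np.c_[u.ravel(),v.ravel()]); P=o+d*s["range_z"].reshape(-1,1)
    P[s["range_z"].ravel()==0]=np.nan
    return P.reshape(H,W,3)
E
python3 - <<'E'
from h import *
a=snap("scene");b=snap("top");save(a,"s1.png");save(b,"t1.png",k=1.4)
for s in (a,b): print(s["extrinsics"].round(3).tolist(),s["mtx"].round(0).tolist())
print(arm.state())
E
```

```text
[[0.191, -0.726, 0.661, 1.276], [0.981, 0.131, -0.139, -0.181], [0.014, 0.675, 0.738, 0.915], [0.0, 0.0, 0.0, 1.0]] [[407.0, 0.0, 281.0], [0.0, 407.0, 211.0], [0.0, 0.0, 1.0]]
[[0.01, 0.987, -0.162, 0.382], [-1.0, 0.006, -0.025, -0.021], [-0.024, 0.162, 0.987, 1.184], [0.0, 0.0, 0.0, 1.0]] [[476.0, 0.0, 287.0], [0.0, 476.0, 208.0], [0.0, 0.0, 1.0]]
{'time_s': 0.1, 'joint_positions': array([ 1.10541502e+00,  3.13949359e-01,  4.51024730e-02,  1.30359444e+00,
       -1.09776312e-05,  1.43118034e+00]), 'dq': array([-0.00117979, -0.00287871,  0.00319658, -0.00079425,  0.00272122,
        0.00092511]), 'effort': array([ 2.03220116e-03, -4.81725740e+01,  2.99243367e+01,  1.27187601e-02,
       -1.85344043e-04, -8.60580428e-06]), 'eef_pos': array([0.18385337, 0.5443793 , 0.25248836]), 'ee_rot': array([-5.09373345e-01, -3.09953610e+00,  2.47138896e-03]), 'force': array([0.47306633, 0.74206564, 0.00312707]), 'torque': array([0.01723614, 0.00397192, 0.0363467 ]), 'grip_width': 0.085492703166006}
```

View pics/s1.png

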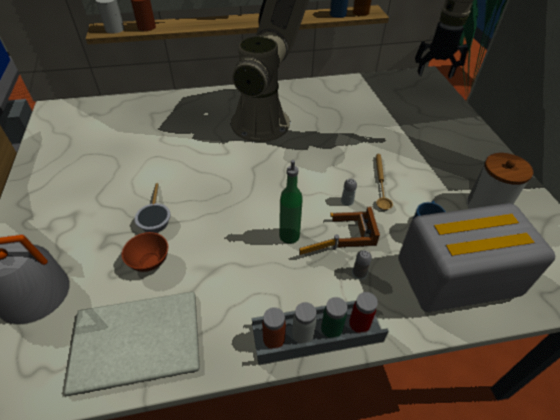

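View pics/t1.png

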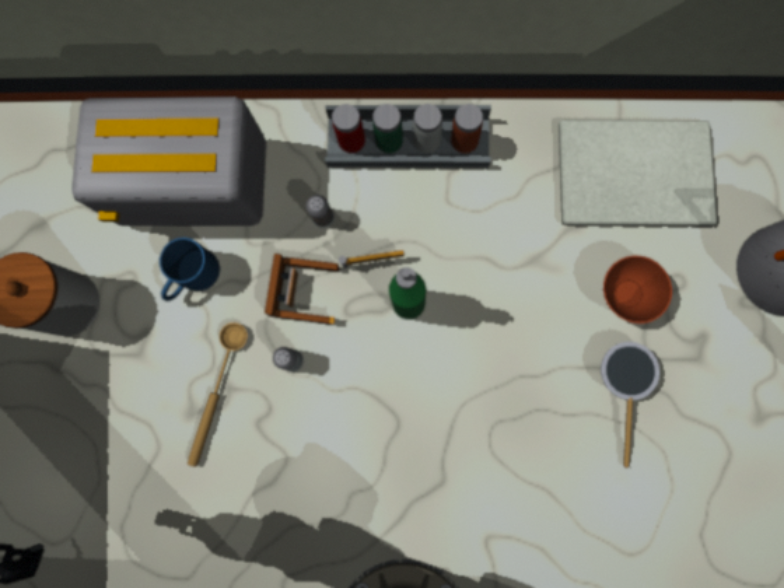

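The pictures show the bottle at about (290,212 in scene; 408,295 in the enlarged top view). The bay opens towards it, the gate is swung out on the far side, and salt and pepper stand on either side of the bay. Next I measure with depth.

```bash
python3 - <<'E'
from h import *
b=snap("top");a=snap("scene")
save(b,"t2.png",(165,260,180,320),5)
for n,s in(("top",b),("scene",a)):
    P=cloud(s);hsv=cv2.cvtColor(s["image"],cv2.COLOR_RGB2HSV)
    roi=(P[...,0]>.4)&(P[...,0]<.72)&(P[...,1]>-.15)&(P[...,1]<.3)
    h=hsv[...,0]
    g=roi&(h>50)&(h<85)&(hsv[...,1]>100)&(P[...,2]>.01)
    Q=P[g]; lo=Q[(Q[:,2]<.14)]; print(n,"green",len(Q),lo.mean(0),lo.min(0),lo.max(0))
    # circle fit on lower body (vertical wall)
    w=Q[(Q[:,2]>.03)&(Q[:,2]<.13)]
    if len(w)>20:
        from scipy.optimize import least_squares
        r=least_squares(lambda c:np.hypot(*(w[:,:2]-c).T)-.03,w[:,:2].mean(0)+[-.02,0],loss='soft_l1',f_scale=.003);print("circ",r.x,r.cost,len(w))
    o=roi&(P[...,2]>.018)&(P[...,2]<.06)&(h<28)&(hsv[...,1]>90)
    for z0,z1 in((.02,.036),(.036,.056)):
        m=(o&(P[...,2]>=z0)&(P[...,2]<z1)).astype(np.uint8)
        c,l,st,ce=cv2.connectedComponentsWithStats(m)
        for i in range(1,c):
            if st[i,4]>12:
                q=P[l==i]; print(z0,st[i].tolist(),q.mean(0).round(4),cv2.minAreaRect((q[:,:2]*1000).astype(np.float32)))
E
```

```text
top green 486 [ 0.52855537 -0.00722681  0.09441414] [ 0.52470044 -0.02872547  0.03436588] [0.54108027 0.0165061  0.13965524]
circ [ 0.50038988 -0.01367266] 0.0006449685788008636 90
0.02 [199, 184, 43, 23, 229] [0.619  0.1793 0.0291] ((618.0159912109375, 182.32208251953125), (49.29453659057617, 111.64376831054688), 18.555803298950195)
0.02 [206, 193, 5, 26, 33] [0.5757 0.2025 0.0281] ((576.9967651367188, 202.4159393310547), (2.5313010215759277, 61.4835319519043), 83.36920166015625)
0.02 [196, 214, 43, 18, 212] [0.5268 0.1813 0.0297] ((526.7984008789062, 181.38157653808594), (107.3346939086914, 27.16047477722168), 72.56656646728516)
0.036 [247, 179, 41, 10, 156] [0.6305 0.0565 0.0446] ((630.859619140625, 57.54079055786133), (9.176644325256348, 100.81078338623047), 9.793819427490234)
0.036 [189, 181, 12, 44, 271] [0.5779 0.2311 0.0488] ((581.1400146484375, 232.0174560546875), (15.456140518188477, 107.08834075927734), 83.80622863769531)
0.036 [206, 192, 4, 24, 31] [0.5802 0.202  0.0431] ((579.566162109375, 202.2943572998047), (2.1187427043914795, 56.781150817871094), 83.28909301757812)
s
[... 236 characters left out ...]
 ((577.535400390625, 178.51983642578125), (107.63477325439453, 114.58349609375), 87.42337799072266)
0.02 [300, 242, 36, 13, 103] [0.6359 0.0568 0.0295] ((635.4874267578125, 59.44187545776367), (5.379380226135254, 104.7789535522461), 8.934659004211426)
0.036 [367, 207, 13, 31, 182] [0.5888 0.2304 0.0474] ((584.0022583007812, 232.04644775390625), (14.971214294433594, 104.86266326904297), 83.0848617553711)
0.036 [359, 213, 6, 19, 39] [0.5782 0.2021 0.0427] ((576.5068359375, 202.26107788085938), (5.85136604309082, 65.1784439086914), 80.755859375)
0.036 [299, 239, 37, 13, 141] [0.6342 0.0569 0.0428] ((632.97705078125, 57.61698532104492), (10.540424346923828, 103.13943481445312), 8.64669132232666)
```

View pics/t2.png

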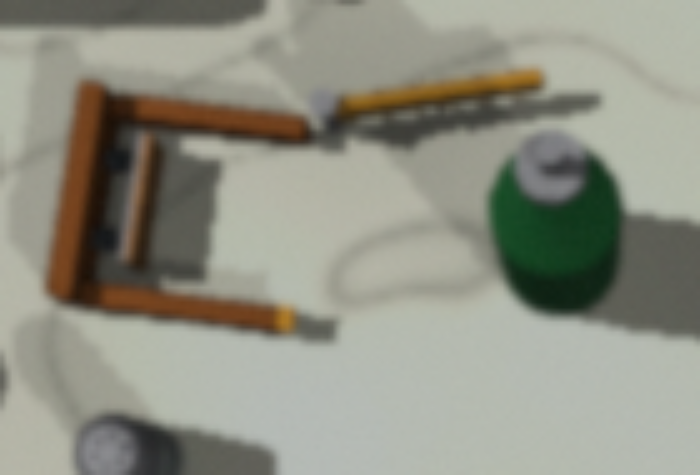

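The bottle stands almost on the bay's centre line, the gate is at about 1.85 rad, and the cork face is near bay x ≈ 63 mm. I will push with the tool tilted 40° and the fingers about 30 mm apart, so that they cradle the bottle low down and the gripper body stays clear of it.

```bash
cat >> h.py <<'E'
from scipy.spatial.transform import Rotation as Ro
X=np.array([.113,.994,0]);X/=np.linalg.norm(X);K=np.array([0,0,1.]);Y=np.cross(K,X);O=np.array([.5705,.139,0])
def tool(th):
    s,c=np.sin(th),np.cos(th); z=s*X-c*K; x=c*X+s*K
    return np.c_[x,np.cross(z,x),z]
def rel(R,tcp):
    st=arm.state();R0=Ro.from_rotvec(st["ee_rot"])
    t=R0.inv().apply(tcp-st["eef_pos"])/.1; r=(R0.inv()*Ro.from_matrix(R)).as_rotvec()/1.5
    return t.round(3),r.round(3)
def tcp_for(R,edge,nose=.022): return edge-R@np.array([.011,0,nose])
def bay(x,y,z): return O+x*X+y*Y+z*K
def tobay(p): d=np.asarray(p)-O; return np.array([d@X,d@Y,d[2]])
E
python3 - <<'E'
from h import *
print(arm.nose_length)
R=tool(np.radians(40))
print("bottle in bay",tobay([.555,-.004,0]))
print("hi wp",rel(R,np.array([.40,.28,.30])))
print("standby TCP",tcp_for(R,bay(-.205,0,.022)))
E
```

```text
0.022
bottle in bay [-0.14383562 -0.0007517   0.        ]
hi wp (array([-2.894, -1.815, -0.471]), array([-0.316,  0.391,  0.866]))
standby TCP [ 0.54479518 -0.08711142  0.03178231]
```

Emit:
apply_moves --steps "-0.5 -0.5 -0.2 0 0 0.15; -1 -1 -0.4 0 0 0.3; -1 -1 -0.4 0 0 0.45; -1 -1 -0.4 0 0 0.6; -1 -1 -0.4 0 0 0.75; -1 -1 -0.4 0 0 0.9; -1 -1 -0.4 0 0 0.9" --gripper -0.3

```text
time_s: 1.08
eef_pos: [0.2466, 0.4176, 0.2927]
ee_rot: [2.302, 2.138, -0.002]
force: [-0.1, -0.4, -0.1]
grip_width: 0.0299
```

```bash
python3 - <<'E'
from h import *
s=arm.state();print(s["time_s"],s["eef_pos"],s["joint_positions"].round(2),s["grip_width"])
print(Ro.from_rotvec(s["ee_rot"]).as_matrix().round(2))
R=tool(np.radians(40))
for p in([.38,.1,.3],[.40,-.1,.3],[.5,-.12,.25]):print(rel(R,np.array(p)))
E
```

```text
1.075 [0.24663787 0.41761903 0.29270309] [ 0.87  0.13 -0.09  1.35 -0.    2.52] 0.029873045371548747
[[ 0.07  1.   -0.  ]
 [ 1.   -0.07 -0.  ]
 [-0.   -0.   -1.  ]]
(array([-3.069,  1.564, -0.07 ]), array([-0.01 ,  0.466,  0.025]))
(array([-5.049,  1.911, -0.068]), array([-0.01 ,  0.466,  0.025]))
(array([-5.174,  2.924,  0.432]), array([-0.01 ,  0.466,  0.025]))
```

Emit:
apply_moves --steps "-0.5 0.4 0 0 0 0; -1 0.8 0 0 0 0; -1 0.8 0 0 0 0"

```text
time_s: 1.45
eef_pos: [0.3208, 0.3093, 0.2927]
ee_rot: [2.308, 2.13, -0.003]
force: [-0.1, -0.2, -0.3]
grip_width: 0.03
```

Emit:
apply_moves --steps "-0.5 0.3 0 0 0 0; -1 0.6 0 0 0 0; -1 0.6 0 0 0 0"

```text
time_s: 1.82
eef_pos: [0.3739, 0.2025, 0.2928]
ee_rot: [2.314, 2.123, -0.003]
force: [0.3, -0.7, -0.4]
grip_width: 0.03
```

Emit:
apply_moves --steps "-0.5 0 0 0 0 0; -1 0 0 0 0 0; -1 0 0 0 0 0"

```text
time_s: 2.2
eef_pos: [0.3649, 0.1018, 0.2931]
ee_rot: [2.317, 2.119, -0.003]
force: [0.3, 0.5, -0.4]
grip_width: 0.0302
```

Emit:
apply_moves --steps "-0.5 0 0 0 0 0; -1 0 0 0 0 0; -1 0 0 0 0 0"

```text
time_s: 2.58
eef_pos: [0.3562, 0.0013, 0.2934]
ee_rot: [2.321, 2.115, -0.002]
force: [0.6, 0.1, -0.2]
grip_width: 0.03
```

Emit:
apply_moves --steps "-0.5 0 0 0 0 0; -1 0 0 0 0 0; -1 0 0 0 0 0"

```text
time_s: 2.95
eef_pos: [0.3477, -0.0991, 0.2935]
ee_rot: [2.324, 2.112, -0.001]
force: [0.1, -0.8, -0.8]
grip_width: 0.0302
```

```bash
python3 - <<'E'
from h import *
s=arm.state();print(s["time_s"],s["eef_pos"],s["joint_positions"].round(2),s["grip_width"])
R=tool(np.radians(40))
print(rel(R,tcp_for(R,bay(-.235,0,.09))), rel(R,tcp_for(R,bay(-.205,0,.022))))
E
```

```text
2.95 [ 0.34767827 -0.09905646  0.2934739 ] [-0.5  -0.11 -0.34  1.35 -0.    1.17] 0.03024404189981106
(array([0.01 , 1.944, 1.938]), array([-0.004,  0.466,  0.011])) (array([0.31 , 1.949, 2.618]), array([-0.004,  0.466,  0.011]))
```

Emit:
apply_moves --steps "-0.5 0.5 0.2 0 0.1 0; -0.5 1 0.5 0 0.22 0; -0.5 1 0.5 0 0.34 0; -0.5 1 0.5 0 0.466 0.011; -0.5 1 0.5 0 0.466 0.011"

```text
time_s: 3.58
eef_pos: [0.443, -0.1575, 0.2404]
ee_rot: [-1.924, -1.715, -0.693]
force: [0.6, 0.9, -0.1]
grip_width: 0.03
```

```bash
python3 - <<'E'
from h import *
s=arm.state();print(s["eef_pos"],s["joint_positions"].round(2))
R=tool(np.radians(40))
print(rel(R,tcp_for(R,bay(-.225,0,.15))),rel(R,tcp_for(R,bay(-.225,0,.07))), rel(R,tcp_for(R,bay(-.205,0,.022))))
E
```

```text
[ 0.44301391 -0.15750606  0.24035132] [-0.82  0.42 -0.03  1.62  0.51  0.73]
(array([-0.046,  0.943,  1.001]), array([-0.008, -0.003, -0.004])) (array([-0.563,  0.953,  1.612]), array([-0.008, -0.003, -0.004])) (array([-0.721,  0.96 ,  2.107]), array([-0.008, -0.003, -0.004]))
```

Emit:
apply_moves --steps "-0.3 0.5 0.3 0 0 0; -0.55 0.95 0.6 0 0 0; -0.55 0.95 1 0 0 0; -0.55 0.95 1 0 0 0"

```text
time_s: 4.08
eef_pos: [0.5384, -0.1401, 0.1264]
ee_rot: [-1.918, -1.718, -0.688]
force: [0.3, -0.2, 0.4]
grip_width: 0.0299
```

Emit:
apply_moves --steps "0 0 0.3 0 0 0; 0 0 0.6 0 0 0; 0 0 0.6 0 0 0; -0.1 0.01 0.9 0 0 0; -0.15 0.01 1 0 0 0;-0.15 0.01 1 0 0 0"

```text
time_s: 4.82
eef_pos: [0.5438, -0.0874, 0.0413]
ee_rot: [-1.918, -1.719, -0.688]
force: [-0.4, 0.5, 0.1]
grip_width: 0.0298
```

```bash
python3 - <<'E'
from h import *
s=arm.state();R0=Ro.from_rotvec(s["ee_rot"]).as_matrix()
e=s["eef_pos"]+R0@np.array([.011,0,.022]);print("edge bay",tobay(e),s["force"])
R=tool(np.radians(40)); print(rel(R,tcp_for(R,bay(-.205,0,.022))),rel(R,tcp_for(R,bay(-.1,0,.022))))
a=snap("scene");save(a,"s2.png",(150,270,230,400),4)
P=cloud(a);hsv=cv2.cvtColor(a["image"],cv2.COLOR_RGB2HSV);h=hsv[...,0]
w=P[(h>50)&(h<85)&(hsv[...,1]>100)&(P[...,2]>.03)&(P[...,2]<.13)&(P[...,0]<.65)&(P[...,0]>.5)]
from scipy.optimize import least_squares
r=least_squares(lambda c:np.hypot(*(w[:,:2]-c).T)-.03,w[:,:2].mean(0)+[-.02,0],loss='soft_l1',f_scale=.003);print("bottle bay",tobay([*r.x,0]))
E
```

```text
edge bay [-0.20540662  0.00135333  0.03158552] [-0.39204746  0.4703999   0.06153629]
(array([-0.058,  0.011,  0.075]), array([-0.012, -0.003, -0.002])) (array([0.744, 0.021, 0.753]), array([-0.012, -0.003, -0.002]))
bottle bay [-0.14252096 -0.00044106  0.        ]
```

View pics/s2.png

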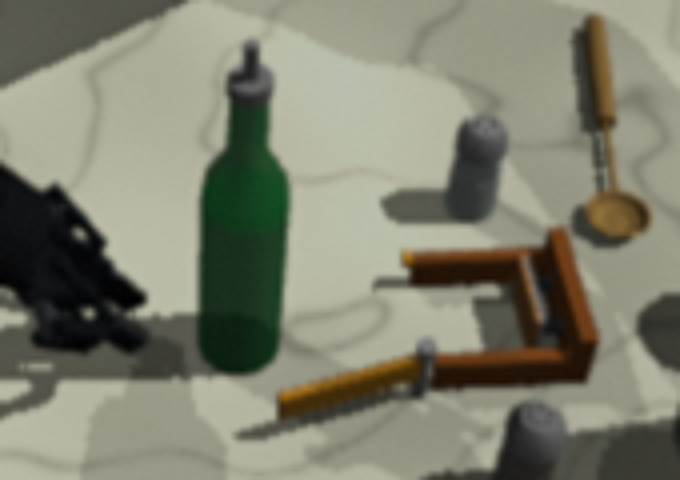

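The fingers (crop pixel 140,315) are behind the bottle and level with its base; the bottle stands upright and the gate is still open. I lower slightly and start the slide.

Emit:
apply_moves --steps "-0.05 0.01 0.065 0 0 0; -0.05 0.01 0.065 0 0 0; 0.03 0.012 0.13 0 0 0; 0.1 0.013 0.19 0 0 0; 0.16 0.014 0.24 0 0 0; 0.21 0.014 0.28 0 0 0; 0.25 0.014 0.315 0 0 0; 0.28 0.014 0.34 0 0 0; 0.31 0.014 0.365 0 0 0"

```text
time_s: 6.0
eef_pos: [0.5504, -0.0411, 0.0337]
ee_rot: [-1.919, -1.719, -0.688]
force: [-1.3, -2.0, 0.7]
grip_width: 0.0298
```

```bash
cat >> h.py <<'E'
def rep():
    s=arm.state();R0=Ro.from_rotvec(s["ee_rot"]).as_matrix()
    e=s["eef_pos"]+R0@np.array([.011,0,.022]);print("t",s["time_s"],"edge bay",tobay(e).round(4),"F bay",(s["force"]@np.c_[X,Y,K]).round(2))
    a=snap("scene")
    P=cloud(a);hsv=cv2.cvtColor(a["image"],cv2.COLOR_RGB2HSV);h=hsv[...,0]
    w=P[(h>50)&(h<85)&(hsv[...,1]>100)&(P[...,2]>.06)&(P[...,2]<.13)&(P[...,0]<.65)&(P[...,0]>.5)]
    from scipy.optimize import least_squares
    r=least_squares(lambda c:np.hypot(*(w[:,:2]-c).T)-.03,w[:,:2].mean(0)+[-.02,0],loss='soft_l1',f_scale=.003);print("bottle bay",tobay([*r.x,0]).round(4))
    return a
E
python3 - <<'E'
from h import *
rep()
R=tool(np.radians(40)); print(rel(R,tcp_for(R,bay(-.1,0,.023))))
E
```

```text
t 6.0 edge bay [-1.586e-01 -1.000e-04  2.400e-02] F bay [-2.1   1.04  0.67]
bottle bay [-0.1345  0.0011  0.    ]
(array([0.437, 0.004, 0.382]), array([-0.012, -0.003, -0.002]))
```

Emit:
apply_moves --steps "0.03 0 0.026 0 0 0;0.075 0 0.065 0 0 0;0.12 0.001 0.105 0 0 0;0.165 0.001 0.144 0 0 0;0.21 0.002 0.184 0 0 0;0.255 0.002 0.223 0 0 0;0.3 0.003 0.262 0 0 0;0.345 0.003 0.302 0 0 0;0.39 0.004 0.341 0 0 0;0.425 0.004 0.372 0 0 0"

```text
time_s: 7.3
eef_pos: [0.5565, 0.016, 0.0328]
ee_rot: [-1.918, -1.719, -0.688]
force: [0.0, -2.3, 1.1]
grip_width: 0.0299
```

```bash
python3 - <<'E'
from h import *
rep()
R=tool(np.radians(40)); print(rel(R,tcp_for(R,bay(-.03,0,.023))))
E
```

```text
t 7.3 edge bay [-0.1011  0.0004  0.0231] F bay [-2.3  -0.3   1.14]
bottle bay [-0.0773  0.0013  0.    ]
(array([0.539, 0.008, 0.457]), array([-0.012, -0.003, -0.002]))
```

Emit:
apply_moves --steps "0.03 0 0.025 0 0 0;0.085 0.001 0.072 0 0 0;0.14 0.002 0.119 0 0 0;0.2 0.003 0.17 0 0 0;0.26 0.004 0.22 0 0 0;0.32 0.005 0.271 0 0 0;0.38 0.006 0.322 0 0 0;0.44 0.006 0.373 0 0 0;0.495 0.007 0.42 0 0 0;0.54 0.008 0.458 0 0 0"

```text
time_s: 8.6
eef_pos: [0.5645, 0.0874, 0.0328]
ee_rot: [-1.917, -1.719, -0.688]
force: [0.0, -1.0, 0.5]
grip_width: 0.0299
```

```bash
python3 - <<'E'
from h import *
a=rep();save(a,"s3.png",(150,270,230,400),4)
R=tool(np.radians(40)); print(rel(R,tcp_for(R,bay(-.004,0,.024))),rel(R,tcp_for(R,bay(.01,0,.024))))
E
```

```text
t 8.6 edge bay [-0.0293  0.0005  0.0231] F bay [-1.   -0.14  0.54]
bottle bay [-0.0051  0.0015  0.    ]
(array([0.195, 0.005, 0.153]), array([-0.012, -0.003, -0.001])) (array([0.301, 0.006, 0.244]), array([-0.012, -0.003, -0.001]))
```

View pics/s3.png

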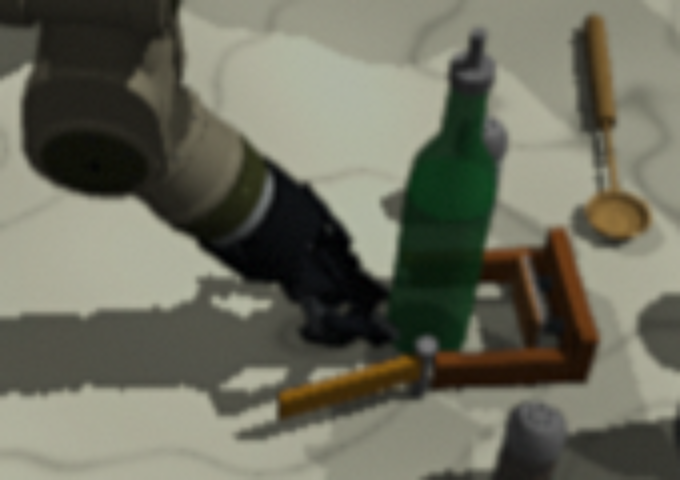

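The bottle stands upright between the rail ends, with its base at crop pixel (435,345). I close in carefully from here.

Emit:
apply_moves --steps "0.02 0 0.016 0 0 0;0.05 0.001 0.04 0 0 0;0.08 0.002 0.063 0 0 0;0.11 0.003 0.087 0 0 0;0.14 0.004 0.11 0 0 0;0.165 0.005 0.13 0 0 0;0.18 0.005 0.141 0 0 0;0.195 0.005 0.153 0 0 0"

```text
time_s: 9.65
eef_pos: [0.5675, 0.1127, 0.0338]
ee_rot: [-1.917, -1.719, -0.688]
force: [0.6, -0.9, -0.8]
grip_width: 0.03
```

Emit:
apply_moves --steps "0.008 0 0.006 0 0 0;0.015 0 0.013 0 0 0;0.023 0 0.019 0 0 0"

```text
time_s: 10.02
eef_pos: [0.5679, 0.1157, 0.0339]
ee_rot: [-1.917, -1.719, -0.689]
force: [-0.1, -2.6, -0.5]
grip_width: 0.03
```

Emit:
apply_moves --steps "0.008 0 0.006 0 0 0;0.015 0 0.013 0 0 0;0.023 0 0.019 0 0 0"

```text
time_s: 10.4
eef_pos: [0.5682, 0.1187, 0.0339]
ee_rot: [-1.917, -1.719, -0.689]
force: [-0.6, -1.9, 0.2]
grip_width: 0.0299
```

Emit:
apply_moves --steps "0.008 0 0.006 0 0 0;0.015 0 0.013 0 0 0"

```text
time_s: 10.65
eef_pos: [0.5684, 0.1207, 0.0339]
ee_rot: [-1.917, -1.719, -0.689]
force: [-1.0, -0.8, -0.0]
grip_width: 0.0294
```

Emit:
apply_moves --steps "0.004 0 0.003 0 0 0;0.008 0 0.006 0 0 0"

```text
time_s: 10.9
eef_pos: [0.5685, 0.1218, 0.0339]
ee_rot: [-1.917, -1.719, -0.689]
force: [-0.8, -1.5, -1.0]
grip_width: 0.0301
```

Emit:
apply_moves --steps "0.004 0 0.003 0 0 0;0.008 0 0.006 0 0 0"

```text
time_s: 11.15
eef_pos: [0.5686, 0.1228, 0.034]
ee_rot: [-1.917, -1.719, -0.689]
force: [-0.0, -1.3, -1.0]
grip_width: 0.0297
```

Emit:
apply_moves --steps "0.003 0 0.003 0 0 0;0.006 0 0.005 0 0 0"

```text
time_s: 11.4
eef_pos: [0.5687, 0.1236, 0.034]
ee_rot: [-1.917, -1.719, -0.689]
force: [-0.5, -1.7, -0.8]
grip_width: 0.0297
```

Emit:
apply_moves --steps "0.003 0 0.003 0 0 0;0.006 0 0.005 0 0 0"

```text
time_s: 11.65
eef_pos: [0.5688, 0.1244, 0.034]
ee_rot: [-1.917, -1.719, -0.689]
force: [0.5, -1.3, 0.3]
grip_width: 0.0298
```

Emit:
apply_moves --steps "0.003 0 0.003 0 0 0;0.006 0 0.005 0 0 0"

```text
time_s: 11.9
eef_pos: [0.5688, 0.1252, 0.034]
ee_rot: [-1.917, -1.719, -0.688]
force: [-0.8, -1.3, -0.5]
grip_width: 0.0297
```

```bash
python3 - <<'E'
from h import *
rep()
E
```

```text
t 11.9 edge bay [0.0087 0.0005 0.0243] F bay [-1.39  0.6  -0.46]
bottle bay [0.0327 0.0016 0.    ]
```

Emit:
apply_moves --steps "0.003 0 0.002 0 0 0;0.005 0 0.004 0 0 0"

```text
time_s: 12.2
eef_pos: [0.5689, 0.1256, 0.0339]
ee_rot: [-1.917, -1.719, -0.688]
force: [-0.4, -4.0, -0.0]
grip_width: 0.03
```

Emit:
apply_moves --steps "0.003 0 0.002 0 0 0;0.005 0 0.004 0 0 0"

```text
time_s: 12.45
eef_pos: [0.5691, 0.1259, 0.0339]
ee_rot: [-1.918, -1.72, -0.688]
force: [-1.0, -4.3, -0.2]
grip_width: 0.0302
```

Emit:
apply_moves --steps "0.003 0 0.003 0 0 0;0.006 0 0.005 0 0 0"

```text
time_s: 12.7
eef_pos: [0.5692, 0.1262, 0.0339]
ee_rot: [-1.919, -1.72, -0.687]
force: [-1.4, -7.0, 0.8]
grip_width: 0.0299
```

Emit:
apply_moves --steps "0.003 0 0.003 0 0 0;0.006 0 0.005 0 0 0"

```text
time_s: 12.95
eef_pos: [0.5694, 0.1264, 0.0339]
ee_rot: [-1.92, -1.72, -0.686]
force: [-2.0, -7.4, 1.3]
grip_width: 0.0296
```

Emit:
apply_moves --steps "0.004 0 0.004 0 0 0;0.008 0 0.007 0 0 0;0.008 0 0.007 0 0 0"

```text
time_s: 13.32
eef_pos: [0.5695, 0.1267, 0.0338]
ee_rot: [-1.922, -1.72, -0.685]
force: [-3.0, -8.3, 1.7]
grip_width: 0.0299
```

Emit:
apply_moves --steps "0.005 0 0.004 0 0 0;0.01 0 0.008 0 0 0;0.01 0 0.008 0 0 0;0.01 0 0.008 0 0 0"

```text
time_s: 13.82
eef_pos: [0.5696, 0.1269, 0.0339]
ee_rot: [-1.924, -1.721, -0.684]
force: [-2.2, -9.8, 2.5]
grip_width: 0.0297
```

```bash
python3 - <<'E'
from h import *
rep()
E
```

```text
t 13.825 edge bay [ 0.0104 -0.0002  0.024 ] F bay [-10.03   1.1    2.53]
bottle bay [0.0336 0.0015 0.    ]
```

Net press of about 8 N held for over 0.3 s, within 5–15 N. Now I back off.

Emit:
apply_moves --steps "-0.008 0 -0.007 0 0 0;-0.02 0 -0.017 0 0 0;-0.05 0 -0.042 0 0 0;-0.15 0 -0.13 0 0 0;-0.35 0 -0.3 0 0 0;-0.61 0 -0.51 0 0 0;-0.61 0 -0.51 0 0 0" --gripper -0.3

```text
time_s: 14.75
eef_pos: [0.562, 0.0452, 0.0338]
ee_rot: [-1.927, -1.718, -0.686]
force: [-0.1, -0.9, 0.1]
grip_width: 0.0303
```

```bash
python3 - <<'E'
from h import *
a=rep();b=snap("top");save(b,"t3.png",(165,260,180,320),5)
s=arm.state();print(s["joint_positions"].round(2))
for n,s in(("top",b),("scene",a)):
    P=cloud(s);hsv=cv2.cvtColor(s["image"],cv2.COLOR_RGB2HSV);h=hsv[...,0]
    q=P[(h>10)&(h<28)&(hsv[...,1]>90)&(P[...,2]>.036)&(P[...,2]<.056)&(P[...,1]<.12)&(P[...,1]>-.05)&(P[...,0]>.6)&(P[...,0]<.72)]
    if len(q)>10:
        r=cv2.boxPoints(cv2.minAreaRect((q[:,:2]).astype(np.float32)));print(n,[tobay([*p,0])[:2].round(4).tolist() for p in r])
# salt/pepper heights
    m=((P[...,2]>.07)&(P[...,2]<.1)&(P[...,1]>.08)&(P[...,1]<.28)&(hsv[...,1]<80)).astype(np.uint8)
    c,l,st,ce=cv2.connectedComponentsWithStats(m)
    for i in range(1,c):
        if st[i,4]>15: print("shaker?",tobay(P[l==i].mean(0)).round(3),st[i,4])
E
```

```text
t 14.75 edge bay [-0.0716 -0.0019  0.024 ] F bay [-0.85 -0.04  0.05]
bottle bay [0.0326 0.0013 0.    ]
[-0.38  0.58 -0.3   0.92  0.66  1.22]
top [[-0.0269, -0.0516], [-0.1239, -0.0784], [-0.1213, -0.0877], [-0.0243, -0.0608]]
shaker? [ 0.144 -0.175  0.085] 228
shaker? [ 0.032 -0.138  0.082] 205
shaker? [0.048 0.127 0.083] 200
scene [[-0.0253, -0.052], [-0.1242, -0.0816], [-0.1213, -0.0914], [-0.0224, -0.0618]]
shaker? [-0.064  1.083  0.085] 123
shaker? [0.044 0.122 0.082] 67
shaker? [ 0.149 -0.213  0.085] 418
shaker? [ 0.03  -0.147  0.081] 165
```

View pics/t3.png

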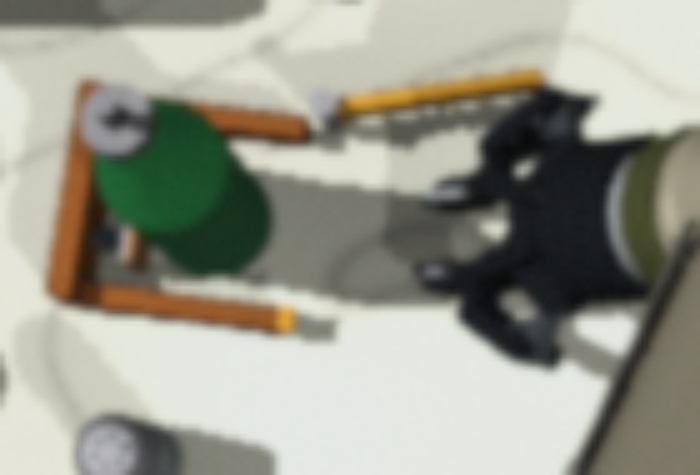

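The bottle is seated in the bay, with its base at crop pixel (215,235). The gate is untouched, with its tip at (540,78). I raise the arm, shut the fingers and reduce the tilt to 20° for the gate.

Emit:
apply_moves --steps "0.2 0 -0.25 0 0 0;0.5 0 -0.6 0 0 0;0.77 0 -0.92 0 0 0;0.77 0 -0.92 0 -0.1 0;0.77 0 -0.92 0 -0.233 0;0.77 0 -0.92 0 -0.233 0" --gripper -1 --force 20

```text
time_s: 15.6
eef_pos: [0.5635, 0.0498, 0.1557]
ee_rot: [-2.138, -1.926, -0.365]
force: [0.8, -0.4, -0.8]
grip_width: -0.0002
```

```bash
cat >> h.py <<'E'
R2=tool(np.radians(20)); HX=np.array([-.020,-.056])
def gpt(a,r=.08,hx=.011,hy=.012,gap=0.,z=.022):
    n=np.array([-np.cos(a),-np.sin(a)]);u=np.array([-np.sin(a),np.cos(a)])
    C=HX+r*u+n*(.004+hx*abs(np.cos(a))+hy*abs(np.sin(a))+gap)
    return tcp_for(R2,bay(C[0]+.011,C[1],z))
E
python3 - <<'E'
from h import *
s=arm.state();print(s["eef_pos"],s["joint_positions"].round(2),s["grip_width"])
p=gpt(1.87,gap=.018);print(p)
print(rel(R2,p+[0,0,.1]),rel(R2,p))
E
```

```text
[0.5635377 0.0498192 0.1557026] [-0.22  0.36 -0.18  1.09  0.34  1.44] -0.0001605525860973845
[0.67397847 0.03415424 0.03891102]
(array([-0.094,  1.116,  0.132]), array([-0.009,  0.001,  0.004])) (array([-0.435,  1.127,  1.072]), array([-0.009,  0.001,  0.004]))
```

Emit:
apply_moves --steps "-0.05 0.5 0.07 0 0 0;-0.09 1 0.13 0 0 0;-0.09 1 0.13 0 0 0;-0.09 1 0.13 0 0 0"

```text
time_s: 16.1
eef_pos: [0.6611, 0.0358, 0.1377]
ee_rot: [-2.136, -1.923, -0.363]
force: [-0.3, -0.5, -0.9]
grip_width: 0.0
```

```bash
python3 - <<'E'
from h import *
s=arm.state();print(s["eef_pos"],s["joint_positions"].round(2))
p=gpt(1.87,gap=.018)
print(rel(R2,p+[0,0,.05]),rel(R2,p))
E
```

```text
[0.6611095  0.0357594  0.13773878] [-0.21  0.55  0.08  1.15  0.35  1.45]
(array([-0.169,  0.137,  0.456]), array([-0.012, -0.   ,  0.004])) (array([-0.341,  0.144,  0.926]), array([-0.012, -0.   ,  0.004]))
```

Emit:
apply_moves --steps "-0.08 0.17 0.22 0 0 0;-0.17 0.17 0.45 0 0 0;-0.25 0.17 0.68 0 0 0;-0.3 0.17 0.82 0 0 0;-0.34 0.17 0.92 0 0 0;-0.34 0.17 0.92 0 0 0"

```text
time_s: 16.85
eef_pos: [0.6759, 0.0338, 0.0391]
ee_rot: [-2.136, -1.922, -0.362]
force: [0.3, 0.4, 0.3]
grip_width: 0.0002
```

```bash
python3 - <<'E'
from h import *
s=arm.state();print(s["eef_pos"],s["force"],s["joint_positions"].round(2))
a=snap("scene");save(a,"s4.png",(150,270,230,400),4)
for q in(1.87,1.7,1.55,1.4,1.25,1.1,.95,.8): print(q,*[v.tolist() for v in rel(R2,gpt(q))])
E
```

```text
[0.67592073 0.03380795 0.03912845] [0.32276455 0.42324651 0.34385761] [-0.21  0.66  0.01  0.98  0.35  1.46]
1.87 [-0.051, -0.198, -0.006] [-0.012, -0.001, 0.004]
1.7 [-0.108, -0.338, -0.025] [-0.012, -0.001, 0.004]
1.55 [-0.138, -0.468, -0.033] [-0.012, -0.001, 0.004]
1.4 [-0.151, -0.575, -0.037] [-0.012, -0.001, 0.004]
1.25 [-0.151, -0.687, -0.035] [-0.012, -0.001, 0.004]
1.1 [-0.135, -0.801, -0.027] [-0.012, -0.001, 0.004]
0.95 [-0.102, -0.914, -0.013] [-0.012, -0.001, 0.004]
0.8 [-0.052, -1.024, 0.007] [-0.012, -0.001, 0.004]
```

View pics/s4.png

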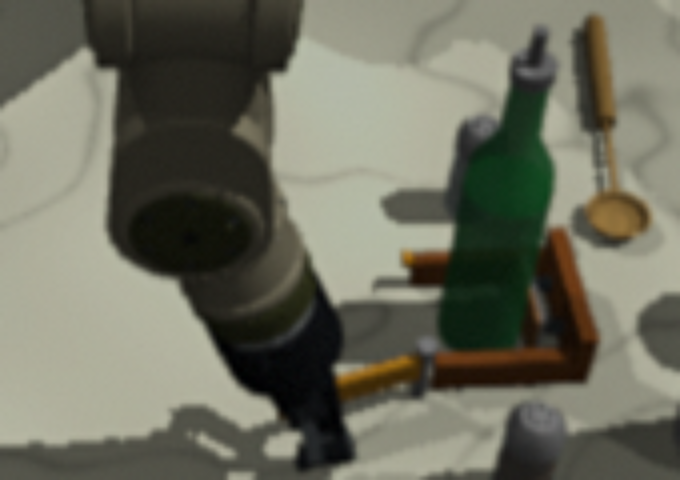

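The shut fingers (crop pixel 325,450) are down on the gate's outer side, with the bar behind them. Now I sweep it.

Emit:
apply_moves --steps "-0.03 -0.1 0 0 0 0;-0.05 -0.2 -0.006 0 0 0;-0.08 -0.27 -0.016 0 0 0;-0.108 -0.338 -0.025 0 0 0;-0.138 -0.468 -0.033 0 0 0;-0.151 -0.575 -0.037 0 0 0;-0.151 -0.687 -0.035 0 0 0;-0.135 -0.801 -0.027 0 0 0;-0.102 -0.914 -0.013 0 0 0;-0.075 -0.96 0 0 0 0"

```text
time_s: 18.15
eef_pos: [0.5792, 0.037, 0.0386]
ee_rot: [-2.136, -1.923, -0.362]
force: [0.8, -0.3, 0.2]
grip_width: 0.0
```

```bash
python3 - <<'E'
from h import *
s=arm.state();print(s["eef_pos"],s["force"],s["joint_positions"].round(2))
a=snap("scene");save(a,"s5.png",(150,270,230,400),4)
for q in(.87,.75,.6,.45,.3,.15,.0): print(q,*[v.tolist() for v in rel(R2,gpt(q))])
E
```

```text
[0.57922055 0.03698556 0.03863553] [ 0.78706198 -0.2920363   0.23548364] [-0.24  0.5  -0.28  0.86  0.34  1.42]
0.87 [-0.009, 0.001, -0.007] [-0.013, -0.001, 0.004]
0.75 [0.038, -0.085, 0.012] [-0.013, -0.001, 0.004]
0.6 [0.111, -0.185, 0.04] [-0.013, -0.001, 0.004]
0.45 [0.201, -0.273, 0.075] [-0.013, -0.001, 0.004]
0.3 [0.306, -0.345, 0.114] [-0.013, -0.001, 0.004]
0.15 [0.424, -0.399, 0.158] [-0.013, -0.001, 0.004]
0.0 [0.55, -0.431, 0.205] [-0.013, -0.001, 0.004]
```

View pics/s5.png

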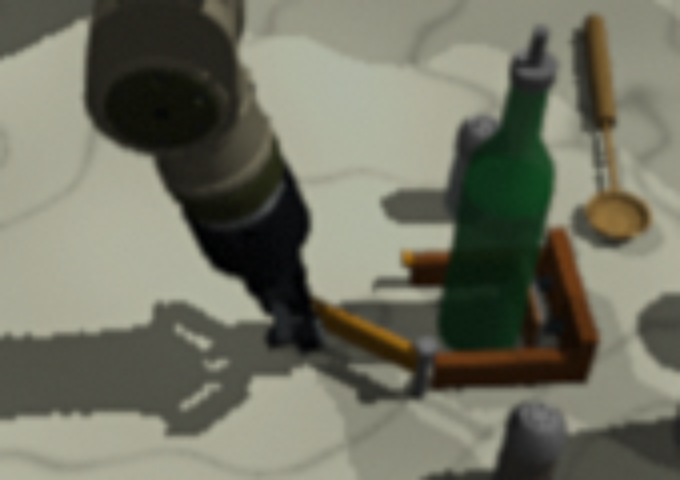

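The gate is swinging; it is now at roughly 0.9 rad, with its tip at crop (315,305). I continue to just short of shut, then close the last bit gently.

Emit:
apply_moves --steps "0.015 -0.04 0.002 0 0 0;0.04 -0.085 0.012 0 0 0;0.075 -0.135 0.026 0 0 0;0.111 -0.185 0.04 0 0 0;0.155 -0.23 0.057 0 0 0;0.2 -0.273 0.075 0 0 0;0.255 -0.31 0.095 0 0 0;0.306 -0.345 0.114 0 0 0;0.365 -0.375 0.136 0 0 0;0.424 -0.399 0.158 0 0 0"

```text
time_s: 19.45
eef_pos: [0.5436, 0.0869, 0.0389]
ee_rot: [-2.135, -1.923, -0.362]
force: [-0.4, -0.4, 0.1]
grip_width: 0.0002
```

Emit:
apply_moves --steps "0.03 -0.01 0.011 0 0 0;0.06 -0.02 0.022 0 0 0;0.09 -0.025 0.033 0 0 0;0.1 -0.03 0.037 0 0 0"

```text
time_s: 19.95
eef_pos: [0.5417, 0.098, 0.0389]
ee_rot: [-2.135, -1.923, -0.362]
force: [0.1, -0.5, 0.0]
grip_width: 0.0006
```

```bash
python3 - <<'E'
from h import *
rep(); print(rel(R2,gpt(0)))
b=snap("top");save(b,"t4.png",(165,260,180,320),5)
E
```

```text
t 19.95 edge bay [-0.0262  0.0245  0.022 ] F bay [-0.54 -0.12  0.04]
bottle bay [0.0329 0.0014 0.    ]
(array([0.02 , 0.001, 0.007]), array([-0.013, -0.001,  0.004]))
```

View pics/t4.png

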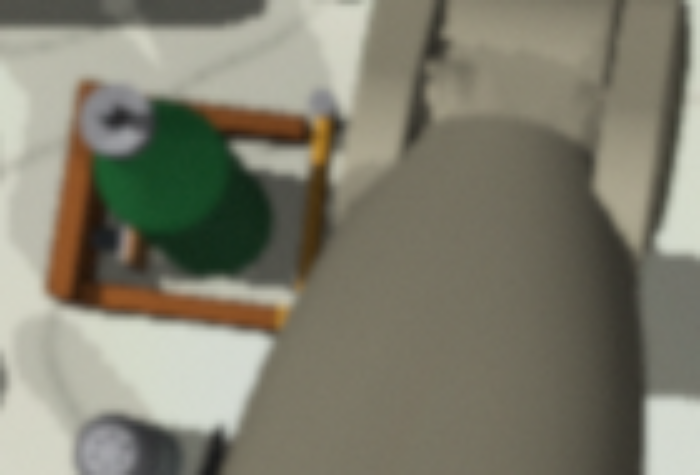

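The gate is nearly shut, with the bar from (320,120) down to about (300,290). I keep pushing until the stop shows in the force.

Emit:
apply_moves --steps "0.009 0 0.003 0 0 0;0.019 0 0.007 0 0 0"

```text
time_s: 20.3
eef_pos: [0.5417, 0.0999, 0.0388]
ee_rot: [-2.135, -1.922, -0.361]
force: [0.4, 0.2, -1.2]
grip_width: -0.0002
```

Emit:
apply_moves --steps "0.009 0 0.003 0 0 0;0.019 0 0.007 0 0 0"

```text
time_s: 20.55
eef_pos: [0.5418, 0.1011, 0.0388]
ee_rot: [-2.137, -1.923, -0.359]
force: [-0.8, -7.3, 3.0]
grip_width: -0.0
```

Emit:
apply_moves --steps "0.009 0 0.003 0 0 0;0.015 0 0.005 0 0 0"

```text
time_s: 20.8
eef_pos: [0.5419, 0.1012, 0.0388]
ee_rot: [-2.14, -1.923, -0.356]
force: [-3.2, -8.5, 4.2]
grip_width: 0.0001
```

The stop has been reached at about 9 N. I back off, rise and clear the view for a check.

Emit:
apply_moves --steps "-0.02 0 -0.007 0 0 0;-0.06 0 -0.02 0 0 0;-0.2 0 -0.07 0 0 0;-0.5 0 -0.18 0 0 0;-0.85 0 -0.3 0 0 0;-0.85 0 -0.3 0 0 0"

```text
time_s: 21.55
eef_pos: [0.5329, 0.0088, 0.0383]
ee_rot: [-2.144, -1.92, -0.356]
force: [-0.7, 0.3, -0.1]
grip_width: -0.0
```

Emit:
apply_moves --steps "0.1 0 -0.3 0 0 0;0.1 0 -0.8 0 0 0;-0.3 0 -1 0 0 0;-0.8 0 -1 0 0 0;-1 0 -1 0 0 0;-1 0 -1 0 0 0"

```text
time_s: 22.3
eef_pos: [0.5197, -0.1188, 0.0979]
ee_rot: [-2.145, -1.916, -0.356]
force: [-0.5, 0.8, -0.2]
grip_width: -0.0001
```

```bash
python3 - <<'E'
from h import *
a=rep();b=snap("top");s=arm.state();print(s["eef_pos"],s["force"])
save(b,"t5.png",k=1.4)
for n,s in(("top",b),("scene",a)):
    P=cloud(s);hsv=cv2.cvtColor(s["image"],cv2.COLOR_RGB2HSV);h=hsv[...,0]
    B=(P-O)@np.c_[X,Y,K]
    q=B[(h>14)&(h<28)&(hsv[...,1]>90)&(P[...,2]>.036)&(P[...,2]<.056)&(abs(B[...,0]+.02)<.03)&(abs(B[...,1])<.065)]
    if len(q)>8:
        p=np.polyfit(q[:,1],q[:,0],1);print(n,len(q),"gate angle",-np.arctan(p[0]),"x at mid",np.polyval(p,0),q[:,1].min(),q[:,1].max())
    for z in((.07,.1),):
        m=((P[...,2]>.07)&(P[...,2]<.1)&(P[...,1]>.08)&(P[...,1]<.28)&(hsv[...,1]<80)).astype(np.uint8)
        c,l,st,ce=cv2.connectedComponentsWithStats(m)
        for i in range(1,c):
            if st[i,4]>15: print("shaker?",tobay(P[l==i].mean(0)).round(3),st[i,4])
E
```

```text
t 22.3 edge bay [-0.2441  0.0218  0.0809] F bay [ 0.77  0.64 -0.21]
bottle bay [0.033  0.0013 0.    ]
[ 0.51994273 -0.11738325  0.09854256] [-0.73360875 -0.33789928 -0.01581992]
top 144 gate angle -0.006522012766454526 x at mid -0.020574546058248894 -0.048988679514353 0.053393985899576085
shaker? [ 0.143 -0.175  0.085] 232
shaker? [ 0.032 -0.139  0.082] 201
shaker? [0.048 0.127 0.083] 199
scene 83 gate angle -0.01531751693351362 x at mid -0.020991862267396365 -0.054992879175864644 0.05058976930696017
shaker? [-0.094  1.078  0.087] 111
shaker? [0.044 0.123 0.082] 65
shaker? [ 0.149 -0.213  0.085] 418
shaker? [ 0.03  -0.147  0.081] 163
```

View pics/t5.png

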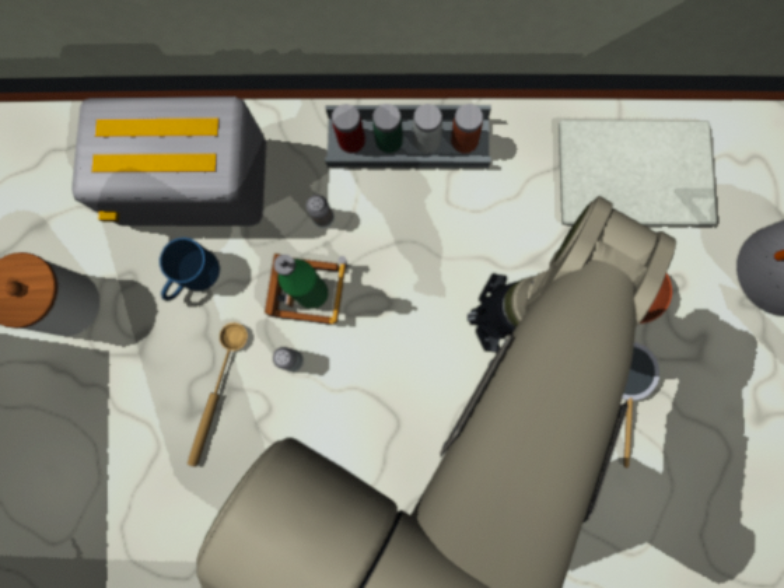

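The bottle is in the bay, and the gate is shut with its bar at about (340,292). Everything else stands where it was, and the arm is clear of it all.

```bash
python3 -c "
from plant import arm
print(arm.job_done(), arm.state()['time_s'])"
```

```text
the job is handed in; nothing more can be done
the job is handed in; nothing more can be done
```

The bottle is in the bay against the cork plate with the gate shut in front of it, and I handed the job in at about 22 s of the 72 s allowed.

- **Bottle:** I pushed it upright with the tilted, part-open fingers at about 24 mm height. I pressed it against the plate with about 10 N at the wrist, roughly 8 N beyond the sliding force of 1.5–2 N. Its axis last measured bay x ≈ 33 mm, y ≈ 1 mm.
- **Gate:** I swung it from about 1.85 rad until it met its stop at about 9 N, then backed off. The two cameras put it at -0.007 and -0.015 rad, so shut within measuring error.
- **Everything else:** Salt and pepper measured the same before and after the gate swing, to about 1 mm. Spoon and mug looked unmoved. The arm partly hid the bowl and sieve in the last picture, but what showed of them was in place. The wrist force was near zero at the end.

No check failed. The top camera's first fit of the bottle's position was wrong, so I used the scene camera's fit for it.

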